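# Hold the transformer bracket level over its mounting stand

## Robot

A 7-joint arm with a two-finger parallel gripper is mounted at the origin on the work surface. World frame = base frame: x ahead of the robot, y to its left, z up, the work surface at z = 0. Lengths are in mm, angles in rad, forces in N, time in s.
With the tool pointing down it reaches from about 400 to 875 mm from the base axis. Payload 6.5 kg.
Tool frame: the origin (TCP) lies at the very end of the fingers, on their centre line; the grasp point (between the pads) lies 19 mm behind it; z points along the fingers, y is the line along which they close (so a half turn about z gives the same grasp; the last joint's range is limited). The gripper opens to 85 mm and grips with 20 to 120 N. Pads are 22 mm wide; open, the fingers measure 114 mm over their backs; the gripper's body (76 mm by 85 mm) begins 54 mm behind the grasp point. The pads swing forward as they close: fully open they stand 13 mm farther back than shut.
Start: joints at [1.255, 0.536, -0.004, 1.538, 0.003, 1.067, -0.071], TCP at [160.683, -629.818, 231.29] pointing down, gripper open.
Joint ranges: [-2.7, 2.7], [-0.37, 2.16], [-1.27, 1.26], [0.24, 2.4], [-1.31, 4.45], [0.19, 1.91], [-2.76, 2.76]. Speed limits (rad/s): [2.39, 2.39, 3.14, 3.14, 3.14, 3.14, 3.14].

## Interface

Orientations are given as a unit quaternion [w, x, y, z].
In Python, from station import robot, vision, workorder gives the robot as it stands.
- The arm moves only by the tool apply_moves, never from a script. Its argument "moves" is a list of rows, each an object of numbers: "ax", "ay", "az": the turn, a rotation vector about the tool's x, y, z in units of 5 degrees (1.0 is 5 degrees); "x", "y", "z": the shift along the tool's x, y, z in units of 30 mm (1.0 is 30 mm); "claw": the opening, from 0 (shut) to 1 (fully open). In form: [{"ax": .., "ay": .., "az": .., "x": .., "y": .., "z": .., "claw": ..}, ...]. A call has exactly 5 rows; each row is the pose to reach, as a shift and turn from the pose commanded when the call began, along the tool's axes at that moment; what a row does not reach only later rows make up. A row lasts 1/12 s, in which the tool goes at most 41.7 mm and 7.16 degrees, less where a joint would pass 70% of its speed; a pose out of reach is approached as far as the arm can. A call with a gripper value outside its range is refused whole. The fingers move at their own pace and stop on an object; "grip_force" is the grip in N (left out, the last holds). Time passes only in rows, so rows that repeat a pose let the fingers close, or fill a call up. It gives the time, the measured TCP pose, the force, the opening and the grip force at its end, in the units of the state.
- robot.sense(): the state, without advancing time (a new reading comes with each control period).
- vision.grab_frame(name): name is "side" or "top" or "wrist"; returns (picture, depth): 400x640x3 uint8, red, green, blue; 400x640 float32, mm along the optical axis (not along the pixel's ray), 0 where there is no reading.
- vision.camera_params(name): a dict with "mtx" (3x3 intrinsics, pixels), "world_from_camera" (4x4, takes a point from camera to world coordinates). Camera axes: x right, y down, z forward; pixel columns grow to the right and rows downward; lengths in mm; the calibration is good to about 2 mm. A picture is of the moment at which its call begins: read the wrist's pose just before it. camera_params takes no time and is no camera call; for the wrist camera it gives the pose at the moment of the call.
- workorder.sign_off(): hands the job in; it is judged then, once.
The state is a dict: "t": time; "joint_pos": joint angles; "dq": joint speeds; "joint_torque": joint torques, N m; "tcp_pos": TCP position; "ee_rot": TCP orientation; "force": force on the tool from outside, world axes, zero at the start; "ft_torque": the same for the moment, N m; "gripper_width": opening from 0.0 (shut) to 1.0 (fully open); "grip_force": force on a finger pad.
Only numpy, scipy, OpenCV 4.12 (cv2) and the standard library are available. Lean on these libraries where they do the work, as an engineer would, in place of code of your own. Each camera call takes 0.05 s, during which the arm holds its last target. There are 200 camera calls.

## Task

Give the mounting stand a shot of contact cleaner: press the white nozzle cap of the fixed red can right down, then let it spring fully back up. Then grip the aluminium bracket by its rib at the balance point (the yellow band), lift it and hold it level straight above the stand, the transformer end over the blue post and the green terminal end over the dark post, with about 5 cm of air between the bracket and the tops of the posts. Finish still holding it there, at rest; never let the bracket tip or touch the stand, and leave the two chip trays, the solder spool and the yellow meter where they are.

Things in the scene. Friction and masses are not known exactly. Their poses are not given: they have to be found in the camera images.
- cap (a joint): travel of the can's sprung nozzle cap in m: 0 is up, 0.007 is fully down; it moves straight down, takes about 2 N to start and 5 N at the bottom, and springs back by itself; anything beyond 0.005 counts as down
- cap_top (a point): centre of the flat top of the white nozzle cap, a disc 30 mm in diameter, about 156 mm above the bench when up; it sinks with the cap
- can: red spray can, 50 mm in diameter, standing in a grey round holder (72 mm in diameter) screwed to the bench; it cannot move; origin at the centre of the underside, on the bench. Its small red nozzle points along its -y, towards the stand
- stand: fixed mounting stand: aluminium plate 290 x 90 x 12 mm with a white breadboard on it and two upright posts of 22 mm diameter, 105 mm either side of the middle along its x; post tops 50 mm above the bench. Origin at the centre of the underside, on the bench; x points from the blue post to the dark post, z up
- blue_post_top (a point): centre of the top of the blue post (at stand -105, 0, 50 mm; axes as the stand); the transformer end belongs above it
- dark_post_top (a point): centre of the top of the dark steel post (at stand +105, 0, 50 mm); the green terminal end belongs above it
- bracket: loose aluminium bracket, 0.45 to 0.9 kg: flange 260 x 40 x 6 mm flat on the bench, central upright rib 12 mm thick from x = -80 to 100 mm, top at z = 44 mm; heavy transformer 50 x 54 mm at x = -130 to -80 mm, top at z = 50 mm; green terminal block at x = 104 to 126 mm, top at z = 22 mm. Origin: middle of the underside; x runs from transformer to terminals, z up
- balance (a point): the balance point of the bracket, on the rib 30 mm above the underside (bracket x = -40 mm, axes as the bracket); a yellow band 14 mm wide round the rib marks it. The rib there is 12 mm thick, free above the 6 mm flange; the centre of mass lies just below
- heavy_end (a point): point on the bracket's underside below the middle of the transformer (bracket x = -105 mm)
- light_end (a point): point on the bracket's underside near the terminal end (bracket x = +105 mm)
- tray_a: clear tray of black chips, 80 x 100 x 35 mm, loose, to be left alone; origin at the centre of the underside
- tray_b: second clear tray of black chips, 80 x 100 x 35 mm, loose, to be left alone; origin at the centre of the underside
- spool: blue spool of solder, 60 mm in diameter, 44 mm high, standing loose, to be left alone; origin at the centre of the underside
- meter: yellow multimeter, 150 x 75 x 38 mm, loose, to be left alone; origin at the centre of the underside
There are look-alikes about, which are no part of the job. There is more than one size of the can; the one meant has the size given above.

How it is judged (in metres and radians):
On the way, in this order (a step that is already met when the one before it is completed fails the run):
1. the nozzle cap is pressed down (value of joint cap above 0.005 m), for 0.1 s.
2. the cap has sprung back up (value of joint cap below 0.0015 m), for 0.1 s.
3. the bracket is lifted level by its balance point (height (world z) of bracket above 0.03 m and angle between bracket's own z axis and vertical below 0.15 rad and contact force between bracket and the fingers above 1 N and x of the grasp point in the frame of balance between -0.025 and 0.025 m), for 0.2 s.
At the end, for the whole second after the job is handed in: Fingers hold the bracket within 25 mm of its balance point, still, level within 0.1 rad, each end within 20 mm of straight above its post, underside 25 to 90 mm above the post tops, touching nothing else; cap up; bystanders within 20 mm of their start (horizontal distance between heavy_end and blue_post_top below 0.02 m and horizontal distance between light_end and dark_post_top below 0.02 m and z of balance in the frame of blue_post_top between 0.055 and 0.12 m and angle between bracket's own z axis and vertical below 0.1 rad and contact force between bracket and the fingers above 1 N and x of the grasp point in the frame of balance between -0.025 and 0.025 m and linear speed of bracket below 0.02 m/s and angular speed of bracket below 0.1 rad/s and value of joint cap below 0.0015 m and contact force between bracket and stand below 0.2 N and contact force between bracket and can below 0.2 N and contact force between bracket and tray_a below 0.2 N and contact force between bracket and tray_b below 0.2 N and contact force between bracket and spool below 0.2 N and contact force between bracket and meter below 0.2 N and distance of each of tray_a, tray_b, spool, meter from where it was at the start of the episode below 0.02 m); the arm keeps its last pose, push and grip.
It fails at once if the bracket tips more than 0.35 rad (angle between bracket's own z axis and vertical above 0.35 rad).
It fails at once if the bracket touches the stand (contact force between bracket and stand above 1 N).
It fails at once if a tray, the spool or the meter is pushed more than 30 mm or tipped (distance of any of tray_a, tray_b, spool, meter from where it was at the start of the episode above 0.03 m or angle between any of tray_a, tray_b, spool, meter's own z axis and vertical above 0.3 rad).
It also fails if it takes over 51 s, if anything falls off the work surface, if the arm or the gripper's body presses on something with over 40 N, if the wrist force passes 120 N, or if a joint passes its speed limit or range.

## Working session

There is one attempt and no reset: what is moved stays moved. The work goes in short steps, Python scripts to look and compute and a tool call to move; the robot and the scene stay as the last step left them, time stands still between calls to the robot, and variables do not carry over. Pictures are saved under pics/ and viewed, at most 10 in all, crops included, and the job is handed in when it is done.

Besides the shell and the picture viewer there is one more tool, called by a JSON object that holds its "fn" and its "kwargs". apply_moves: Moves the arm, as the interface text tells. Its arguments: {"type":"object","properties":{"moves":{"type":"array"},"grip_force":{"type":"number"}},"required":["moves"]}

```bash
mkdir -p pics; cat > h.py <<'E'
import numpy as np, cv2
from station import robot, vision, workorder
def grab(n):
    p,d=vision.grab_frame(n); c=vision.camera_params(n); return p,d,np.array(c["mtx"]),np.array(c["world_from_camera"])
def pts(d,K,T):
    v,u=np.mgrid[:d.shape[0],:d.shape[1]]
    P=np.stack([(u-K[0,2])/K[0,0]*d,(v-K[1,2])/K[1,1]*d,d],-1)
    return P@T[:3,:3].T+T[:3,3]
def ray(uv,K,T,z):
    r=T[:3,:3]@np.linalg.inv(K)@np.array([uv[0],uv[1],1.]); o=T[:3,3]
    return o+r*(z-o[2])/r[2]
E
python3 - <<'E'
from h import *
for n in("top","side"):
    p,d,K,T=grab(n); np.savez(n+"0.npz",p=p,d=d,K=K,T=T); cv2.imwrite(f"pics/{n}0.png",p[:,:,::-1])
    print(n,K.round(1).tolist(),T.round(3).tolist())
print(robot.sense())
E
```

```text
top [[518.9, 0.0, 322.9], [0.0, 518.9, 196.0], [0.0, 0.0, 1.0]] [[-0.084, -0.975, 0.204, 249.439], [-0.996, 0.083, -0.015, -90.903], [-0.003, -0.205, -0.979, 1748.55], [0.0, 0.0, 0.0, 1.0]]
side [[445.3, 0.0, 321.0], [0.0, 445.3, 205.1], [0.0, 0.0, 1.0]] [[-0.989, -0.104, 0.106, 414.484], [-0.149, 0.69, -0.709, 863.2], [0.0, -0.716, -0.698, 1073.468], [0.0, 0.0, 0.0, 1.0]]
{'t': 0.1, 'joint_pos': array([ 1.25478875,  0.53706999, -0.00442471,  1.53875111,  0.0025903 ,
        1.06731905, -0.07119559]), 'dq': array([ 0.00082722, -0.0013518 , -0.00033229, -0.00144302, -0.0012356 ,
       -0.00070518,  0.00091647]), 'joint_torque': array([ 2.19903988e-03, -5.84576690e+01,  1.05187654e+00, -2.59779954e+01,
        1.26695121e-02,  4.60907104e-03, -8.20042573e-06]), 'tcp_pos': array([ 160.53383837, -629.28495475,  230.52311692]), 'ee_rot': array([-7.55800153e-04,  9.92205661e-01,  1.24608718e-01, -1.51779132e-04]), 'force': array([-0.86781146, -0.65140859, -1.39001907]), 'ft_torque': array([ 0.00583589, -0.00727451,  0.01806679]), 'grip_force': 0.0, 'gripper_width': 1.0022958861491824}
```

View pics/top0.png

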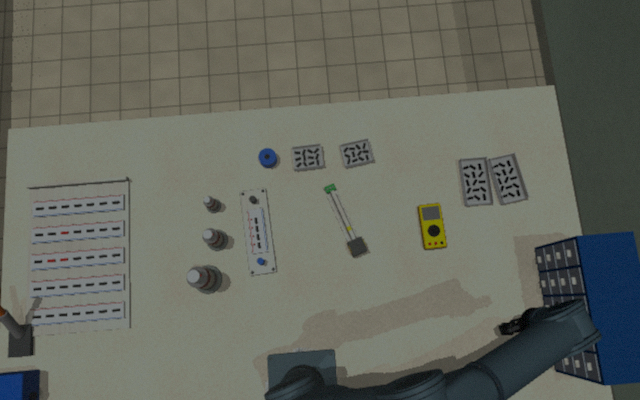

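View pics/side0.png

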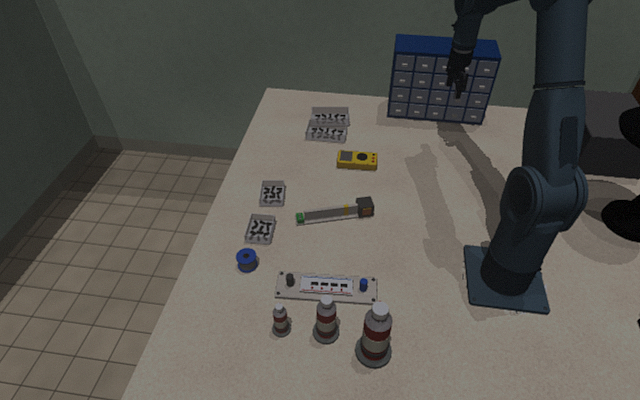

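Three cans could be the one meant: top view pixels (212,203) small, (214,238) medium and (204,278) large. In the side view they are at (280,320), (326,320) and (376,335). Other items in the top view: bracket with transformer at (357,247), green end at (331,188) and band near (348,230); stand with blue post at (261,262) and dark post at (254,200). Next I'll measure sizes and take a close crop.

```bash
python3 - <<'E'
from h import *
D={n:np.load(n+"0.npz") for n in("top","side")}
for n,cans in(("top",[(212,203),(214,238),(204,278)]),("side",[(280,312),(326,303),(379,313)])):
    d=D[n];P=pts(d["d"],d["K"],d["T"])
    for u,v in cans:
        r=24; Q=P[v-r:v+r,u-r:u+r].reshape(-1,3); Q=Q[Q[:,2]>20]
        # top layer of the cluster nearest the pixel
        c=P[v,u]; Q=Q[np.hypot(*(Q[:,:2]-c[:2]).T)<45]
        zt=np.percentile(Q[:,2],98); t=Q[Q[:,2]>zt-6]
        print(n,(u,v),"ztop",zt.round(1),"cap c",((t.max(0)+t.min(0))/2).round(1),"ext",np.ptp(t,axis=0).round(1),len(t))
d=D["top"]; hsv=cv2.cvtColor(d["p"],cv2.COLOR_RGB2HSV);K,T=d["K"],d["T"];P=pts(d["d"],K,T)
def blob(lo,hi,box,z,name):
    m=cv2.inRange(hsv,lo,hi); k=np.zeros_like(m);x0,x1,y0,y1=box;k[y0:y1,x0:x1]=m[y0:y1,x0:x1]
    v,u=np.nonzero(k); print(name,len(u),(u.mean().round(1),v.mean().round(1)),ray((u.mean(),v.mean()),K,T,z).round(1),"depth z",np.median(P[v,u],0).round(1))
blob((100,100,40),(130,255,255),(250,272,250,272),50,"bluepost")
blob((0,0,0),(179,255,75),(246,262,193,208),50,"darkpost")
blob((40,80,40),(90,255,255),(315,345,175,200),22,"green")
blob((18,90,80),(35,255,255),(338,360,215,240),44,"yellow band")
blob((0,0,0),(179,255,110),(340,375,235,262),50,"transformer")
blob((15,150,100),(35,255,255),(400,460,190,260),38,"meter")
c=d["p"][130:310,180:390]; cv2.imwrite("pics/c1.png",cv2.resize(c,None,fx=3.3,fy=3.3,interpolation=cv2.INTER_CUBIC)[:,:,::-1])
E
```

```text
top (212, 203) ztop 115.6 cap c [613.4 258.8 114.1] ext [19.7 21.8  8.6] 26
top (214, 238) ztop 160.8 cap c [494.1 251.9 159.5] ext [28.5 25.3  9.3] 40
top (204, 278) ztop 209.4 cap c [367.2 288.2 207.5] ext [35.3 36.8  8. ] 85
side (280, 312) ztop 112.6 cap c [613.8 260.9 110.5] ext [21.3 21.5  7.6] 53
side (326, 303) ztop 158.1 cap c [494.6 254.3 156.4] ext [28.1 29.   8. ] 101
side (379, 313) ztop 205.5 cap c [366.1 290.4 203.8] ext [38.4 40.   8.4] 202
bluepost 34 (np.float64(260.4), np.float64(260.9)) [405.8 104.9  50. ] depth z [405.8 105.6  48.6]
darkpost 42 (np.float64(253.0), np.float64(199.5)) [611.8 117.2  50. ] depth z [613.8 118.1  44.8]
green 54 (np.float64(329.7), np.float64(187.9)) [ 635.8 -142.5   22. ] depth z [ 634.9 -141.8   22.5]
yellow band 21 (np.float64(348.5), np.float64(228.1)) [ 489.7 -192.    44. ] depth z [ 489.7 -193.2   43.4]
transformer 373 (np.float64(356.9), np.float64(246.5)) [ 425.8 -213.4   50. ] depth z [ 426.1 -214.1   46.7]
meter 562 (np.float64(432.5), np.float64(229.4)) [ 462.6 -469.8   38. ] depth z [ 458.  -468.8   34.7]
```

View pics/c1.png

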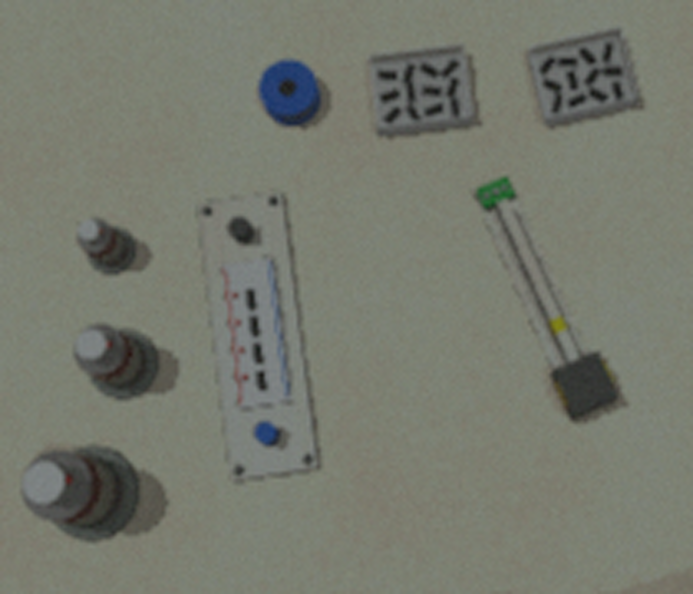

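The medium can is the right one: cap at (494,253), top at about 157 mm, disc about 28 mm across. The crop shows the bracket's yellow band, dark transformer and green end, and the stand's blue and dark posts, all unobstructed. I'll close the claw and go round to the can.

{"fn": "apply_moves", "kwargs": {"moves": [{"x": 1.3,"y": -0.5,"claw": 0},{"x": 2.6,"y": -1.0,"claw": 0},{"x": 3.9,"y": -1.5,"claw": 0},{"x": 5.2,"y": -2.0,"claw": 0},{"x": 6.5,"y": -2.5,"claw": 0}]}}

```text
invalid input at $.moves[0]: expected keys ax, ay, az, x, y, z, claw
```

```bash
cat >> h.py <<'E'
from scipy.spatial.transform import Rotation as Ro
def go(x,y,z,yaw):
    s=robot.sense(); R=Ro.from_quat(np.roll(s["ee_rot"],-1)); p=s["tcp_pos"]
    a=np.deg2rad(yaw); c,n=np.cos(a),np.sin(a); G=Ro.from_matrix([[c,n,0],[n,-c,0],[0,0,-1]])
    sh=R.inv().apply(np.array([x,y,z])-p)/30; tr=np.rad2deg((R.inv()*G).as_rotvec())/5
    X=R.as_matrix()[:,0]
    print("t",round(s["t"],2),"tcp",p.round(1),"yaw",np.rad2deg(np.arctan2(X[1],X[0])).round(1),"F",s["force"].round(1),"w",round(s["gripper_width"],3),"grip",round(s["grip_force"],1))
    print("shift",sh.round(2),"turn",tr.round(2))
E
python3 -c "
from h import *
go(494,253,190,14.3)"
```

```text
t 0.1 tcp [ 160.5 -629.3  230.5] yaw 14.3 F [-0.9 -0.7 -1.4] w 1.002 grip 0.0
shift [ 18.04 -25.75   1.39] turn [-0.02  0.    0.  ]
```

All keys are needed in every row.

{"fn": "apply_moves", "kwargs": {"moves": [{"ax": 0,"ay": 0,"az": 0,"x": 1.3,"y": -0.5,"z": 0,"claw": 0},{"ax": 0,"ay": 0,"az": 0,"x": 2.6,"y": -1.0,"z": 0,"claw": 0},{"ax": 0,"ay": 0,"az": 0,"x": 3.9,"y": -1.5,"z": 0,"claw": 0},{"ax": 0,"ay": 0,"az": 0,"x": 5.2,"y": -2.0,"z": 0,"claw": 0},{"ax": 0,"ay": 0,"az": 0,"x": 6.5,"y": -2.5,"z": 0,"claw": 0}]}}

```text
t: 0.52
tcp_pos: [331.7, -507.7, 231.0]
ee_rot: [-0.0, 0.992, 0.124, -0.0]
force: [0.2, -0.7, -0.5]
gripper_width: 0.298
grip_force: 0.0
```

{"fn": "apply_moves", "kwargs": {"moves": [{"ax": 0,"ay": 0,"az": 0,"x": 1.0,"y": -0.9,"z": 0,"claw": 0},{"ax": 0,"ay": 0,"az": 0,"x": 2.0,"y": -1.8,"z": 0,"claw": 0},{"ax": 0,"ay": 0,"az": 0,"x": 3.0,"y": -2.7,"z": 0,"claw": 0},{"ax": 0,"ay": 0,"az": 0,"x": 4.0,"y": -3.6,"z": 0,"claw": 0},{"ax": 0,"ay": 0,"az": 0,"x": 5.0,"y": -4.5,"z": 0,"claw": 0}]}}

```text
t: 0.93
tcp_pos: [443.1, -339.4, 231.0]
ee_rot: [-0.0, 0.992, 0.125, -0.0]
force: [0.6, 0.1, 1.3]
gripper_width: -0.003
grip_force: 0.0
```

```bash
python3 -c "
from h import *
go(494,253,190,14.3)"
```

```text
t 0.93 tcp [ 443.1 -339.4  231. ] yaw 14.3 F [0.6 0.1 1.3] w -0.003 grip 0.0
shift [  6.53 -18.72   1.37] turn [-0.    0.01  0.  ]
```

{"fn": "apply_moves", "kwargs": {"moves": [{"ax": 0,"ay": 0,"az": 0,"x": 0.44,"y": -1.25,"z": 0,"claw": 0},{"ax": 0,"ay": 0,"az": 0,"x": 0.88,"y": -2.5,"z": 0,"claw": 0},{"ax": 0,"ay": 0,"az": 0,"x": 1.32,"y": -3.75,"z": 0,"claw": 0},{"ax": 0,"ay": 0,"az": 0,"x": 1.76,"y": -5.0,"z": 0,"claw": 0},{"ax": 0,"ay": 0,"az": 0,"x": 2.2,"y": -6.25,"z": 0,"claw": 0}]}}

```text
t: 1.35
tcp_pos: [459.7, -141.5, 231.1]
ee_rot: [-0.0, 0.992, 0.124, -0.0]
force: [0.6, -0.1, 0.0]
gripper_width: -0.002
grip_force: 0.0
```

{"fn": "apply_moves", "kwargs": {"moves": [{"ax": 0,"ay": 0,"az": 0,"x": 0.44,"y": -1.25,"z": 0,"claw": 0},{"ax": 0,"ay": 0,"az": 0,"x": 0.88,"y": -2.5,"z": 0,"claw": 0},{"ax": 0,"ay": 0,"az": 0,"x": 1.32,"y": -3.75,"z": 0,"claw": 0},{"ax": 0,"ay": 0,"az": 0,"x": 1.76,"y": -5.0,"z": 0,"claw": 0},{"ax": 0,"ay": 0,"az": 0,"x": 2.2,"y": -6.25,"z": 0,"claw": 0}]}}

```text
t: 1.77
tcp_pos: [477.3, 56.4, 231.2]
ee_rot: [0.0, 0.992, 0.124, -0.0]
force: [0.7, -0.2, -0.6]
gripper_width: 0.003
grip_force: 0.0
```

{"fn": "apply_moves", "kwargs": {"moves": [{"ax": 0,"ay": 0,"az": 0,"x": 0.43,"y": -1.25,"z": 0,"claw": 0},{"ax": 0,"ay": 0,"az": 0,"x": 0.86,"y": -2.5,"z": 0,"claw": 0},{"ax": 0,"ay": 0,"az": 0,"x": 1.28,"y": -3.75,"z": 0,"claw": 0},{"ax": 0,"ay": 0,"az": 0,"x": 1.7,"y": -5.0,"z": 0,"claw": 0},{"ax": 0,"ay": 0,"az": 0,"x": 2.13,"y": -6.22,"z": 0,"claw": 0}]}}

```text
t: 2.18
tcp_pos: [493.0, 253.1, 231.0]
ee_rot: [0.0, 0.992, 0.125, -0.0]
force: [0.9, -0.6, 0.4]
gripper_width: 0.002
grip_force: 0.0
```

```bash
python3 - <<'E'
from h import *
go(494,253,165,14.3)
p,d,K,T=grab("wrist"); cv2.imwrite("pics/w1.png",p[:,:,::-1]); P=pts(d,K,T)
m=(abs(P[...,2]-157)<8)&(np.hypot(P[...,0]-494,P[...,1]-253)<35); Q=P[m]; print(len(Q))
if len(Q): print(Q.min(0),Q.max(0),np.median(Q,0))
# bracket/stand not needed yet
E
```

```text
t 2.18 tcp [493.  253.1 231. ] yaw 14.3 F [ 0.9 -0.6  0.4] w 0.002 grip 0.0
shift [0.03 0.01 2.2 ] turn [0.   0.01 0.  ]
1572
[479.00636244 246.48727113 149.08173725] [507.90666623 278.54482567 156.74816425] [494.0692027  264.02692616 154.63944923]
```

View pics/w1.png

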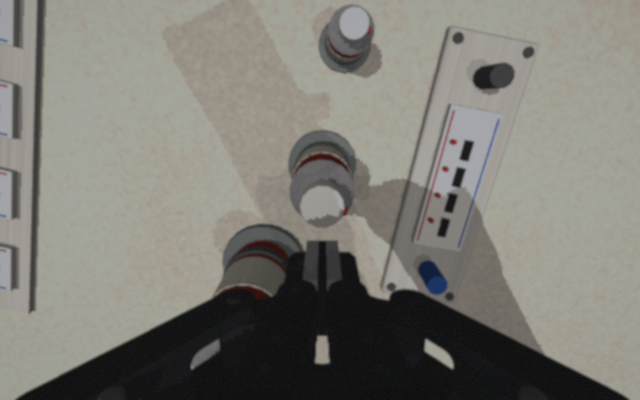

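The wrist view shows the medium cap at (323,203), on the finger line (u=323). The depth points give a y about 9 mm off the earlier value, so I'll check by mask and ray.

```bash
python3 - <<'E'
from h import *
p,d,K,T=grab("wrist"); P=pts(d,K,T); print(T.round(3).tolist())
g=cv2.cvtColor(p,cv2.COLOR_RGB2HSV); m=cv2.inRange(g,(0,0,165),(179,40,255)); k=np.zeros_like(m); k[175:235,285:360]=m[175:235,285:360]
v,u=np.nonzero(k); print(len(u),u.min(),u.max(),v.min(),v.max(),u.mean(),v.mean(),ray((u.mean(),v.mean()),K,T,156).round(1)); Q=P[v,u]; print(np.median(Q,0).round(1))
# other references in the wrist view: blue post, can holder
b=cv2.inRange(g,(100,120,30),(130,255,255)); v,u=np.nonzero(b[230:310,400:460]); v+=230;u+=400; Q=P[v,u]; t=Q[:,2]>44; print("blue post",Q[t].mean(0).round(1),t.sum())
for n in("top","side"):
    D=np.load(n+"0.npz"); R=pts(D["d"],D["K"],D["T"])
    q=cv2.cvtColor(D["p"],cv2.COLOR_RGB2HSV); mm=(abs(R[...,0]-494)<40)&(abs(R[...,1]-257)<40)&(R[...,2]>140)
    v,u=np.nonzero(mm); print(n,"mask",u.min(),u.max(),v.min(),v.max(), q[v,u].mean(0).round(), R[mm].min(0).round(1),R[mm].max(0).round(1))
    w=mm&(q[...,2]>np.percentile(q[mm][:,2],60)); v,u=np.nonzero(w); print("bright",ray((u.mean(),v.mean()),D["K"],D["T"],156).round(1),len(u))
E
```

```text
[[0.258, -0.928, -0.268, 560.03], [-0.966, -0.25, -0.066, 276.334], [-0.006, 0.276, -0.961, 372.159], [0.0, 0.0, 0.0, 1.0]]
168 342 356 191 209 349.2261904761905 200.24404761904762 [502.1 243.9 156. ]
[501.4 243.6 153.9]
blue post [410.3 106.4  50. ] 305
top mask 203 212 229 238 [ 79.  12. 121.] [479.9 237.4 141. ] [508.4 265.2 164.1]
bright [492.8 252.6 156. ] 24
side mask 320 331 295 307 [ 91.  13. 119.] [480.5 239.8 141.2] [508.6 269.2 160.4]
bright [492.2 253.1 156. ] 45
```

Top and side agree on the cap at (494,253), and the wrist ray is consistent within a few mm. The TCP is already over it, so I'll go down and press gently.

{"fn": "apply_moves", "kwargs": {"moves": [{"ax": 0,"ay": 0,"az": 0,"x": 0.05,"y": 0,"z": 0.6,"claw": 0},{"ax": 0,"ay": 0,"az": 0,"x": 0.05,"y": 0,"z": 1.2,"claw": 0},{"ax": 0,"ay": 0,"az": 0,"x": 0.05,"y": 0,"z": 1.8,"claw": 0},{"ax": 0,"ay": 0,"az": 0,"x": 0.05,"y": 0,"z": 2.2,"claw": 0},{"ax": 0,"ay": 0,"az": 0,"x": 0.05,"y": 0,"z": 2.4,"claw": 0}]}}

```text
t: 2.7
tcp_pos: [494.0, 250.5, 157.4]
ee_rot: [0.001, 0.992, 0.124, -0.001]
force: [0.1, -0.9, 0.2]
gripper_width: -0.001
grip_force: 0.0
```

{"fn": "apply_moves", "kwargs": {"moves": [{"ax": 0,"ay": 0,"az": 0,"x": 0,"y": 0,"z": 0.07,"claw": 0},{"ax": 0,"ay": 0,"az": 0,"x": 0,"y": 0,"z": 0.14,"claw": 0},{"ax": 0,"ay": 0,"az": 0,"x": 0,"y": 0,"z": 0.2,"claw": 0},{"ax": 0,"ay": 0,"az": 0,"x": 0,"y": 0,"z": 0.27,"claw": 0},{"ax": 0,"ay": 0,"az": 0,"x": 0,"y": 0,"z": 0.27,"claw": 0}]}}

```text
t: 3.12
tcp_pos: [495.3, 251.6, 151.6]
ee_rot: [-0.0, 0.992, 0.125, 0.0]
force: [-1.5, -1.7, 3.7]
gripper_width: 0.0
grip_force: 1.8
```

{"fn": "apply_moves", "kwargs": {"moves": [{"ax": 0,"ay": 0,"az": 0,"x": 0,"y": 0,"z": 0.05,"claw": 0},{"ax": 0,"ay": 0,"az": 0,"x": 0,"y": 0,"z": 0.1,"claw": 0},{"ax": 0,"ay": 0,"az": 0,"x": 0,"y": 0,"z": 0.12,"claw": 0},{"ax": 0,"ay": 0,"az": 0,"x": 0,"y": 0,"z": 0.14,"claw": 0},{"ax": 0,"ay": 0,"az": 0,"x": 0,"y": 0,"z": 0.14,"claw": 0}]}}

```text
t: 3.53
tcp_pos: [495.4, 251.7, 148.9]
ee_rot: [0.0, 0.992, 0.124, 0.001]
force: [-5.8, -4.8, 18.8]
gripper_width: -0.001
grip_force: 9.6
```

It has bottomed out at 18.8 N. I'll hold two rows, then rise to travel height.

{"fn": "apply_moves", "kwargs": {"moves": [{"ax": 0,"ay": 0,"az": 0,"x": 0,"y": 0,"z": 0,"claw": 0},{"ax": 0,"ay": 0,"az": 0,"x": 0,"y": 0,"z": 0,"claw": 0},{"ax": 0,"ay": 0,"az": 0,"x": 0,"y": 0,"z": -0.5,"claw": 0},{"ax": 0,"ay": 0,"az": 0,"x": 0,"y": 0,"z": -1.5,"claw": 0},{"ax": 0,"ay": 0,"az": 0,"x": 0,"y": 0,"z": -2.7,"claw": 0}]}}

```text
t: 3.95
tcp_pos: [493.9, 251.1, 227.2]
ee_rot: [0.0, 0.992, 0.125, -0.002]
force: [1.4, 0.4, 0.2]
gripper_width: -0.0
grip_force: 0.0
```

```bash
python3 - <<'E'
from h import *
p,d,K,T=grab("side"); R=pts(d,K,T); mm=(abs(R[...,0]-494)<14)&(abs(R[...,1]-254)<14)&(R[...,2]>120)&(R[...,2]<175); print("cap z",np.percentile(R[mm][:,2],[50,90,98]).round(1))
go(488.5,-192.2,200,18.8)
E
```

```text
cap z [153.1 157.1 158. ]
t 4.0 tcp [497.9 253.9 235.6] yaw 14.3 F [2.7 1.8 5.2] w 0.005 grip 0.0
shift [-4.   14.33  1.11] turn [-0.03 -0.11 -0.89]
```

The cap is back up. Next, the bracket, opening the claw on the way.

{"fn": "apply_moves", "kwargs": {"moves": [{"ax": 0,"ay": 0,"az": 0,"x": -0.27,"y": 0.96,"z": 0,"claw": 0.7},{"ax": 0,"ay": 0,"az": 0,"x": -0.54,"y": 1.92,"z": 0,"claw": 0.7},{"ax": 0,"ay": 0,"az": 0,"x": -0.8,"y": 2.87,"z": 0,"claw": 0.7},{"ax": 0,"ay": 0,"az": 0,"x": -1.07,"y": 3.82,"z": 0,"claw": 0.7},{"ax": 0,"ay": 0,"az": 0,"x": -1.33,"y": 4.78,"z": 0,"claw": 0.7}]}}

```text
t: 4.42
tcp_pos: [492.0, 101.7, 228.0]
ee_rot: [-0.0, 0.992, 0.125, 0.001]
force: [0.3, -0.2, -0.0]
gripper_width: 0.693
grip_force: 0.0
```

{"fn": "apply_moves", "kwargs": {"moves": [{"ax": 0,"ay": 0,"az": 0,"x": -0.27,"y": 0.96,"z": 0,"claw": 0.7},{"ax": 0,"ay": 0,"az": 0,"x": -0.54,"y": 1.92,"z": 0,"claw": 0.7},{"ax": 0,"ay": 0,"az": 0,"x": -0.8,"y": 2.87,"z": 0,"claw": 0.7},{"ax": 0,"ay": 0,"az": 0,"x": -1.07,"y": 3.82,"z": 0,"claw": 0.7},{"ax": 0,"ay": 0,"az": 0,"x": -1.33,"y": 4.78,"z": 0,"claw": 0.7}]}}

```text
t: 4.83
tcp_pos: [488.8, -47.3, 228.0]
ee_rot: [0.0, 0.992, 0.125, 0.001]
force: [0.0, -0.3, 0.1]
gripper_width: 0.699
grip_force: 0.0
```

{"fn": "apply_moves", "kwargs": {"moves": [{"ax": 0,"ay": 0,"az": -0.3,"x": -0.27,"y": 0.96,"z": 0,"claw": 0.7},{"ax": 0,"ay": 0,"az": -0.6,"x": -0.54,"y": 1.92,"z": 0.2,"claw": 0.7},{"ax": 0,"ay": 0,"az": -0.9,"x": -0.8,"y": 2.87,"z": 0.5,"claw": 0.7},{"ax": 0,"ay": 0,"az": -0.9,"x": -1.07,"y": 3.82,"z": 0.8,"claw": 0.7},{"ax": 0,"ay": 0,"az": -0.9,"x": -1.33,"y": 4.78,"z": 1.0,"claw": 0.7}]}}

```text
t: 5.25
tcp_pos: [485.3, -196.2, 197.2]
ee_rot: [0.0, 0.987, 0.164, 0.0]
force: [0.1, -0.1, -0.1]
gripper_width: 0.699
grip_force: 0.0
```

```bash
python3 - <<'E'
from h import *
p,d,K,T=grab("wrist"); np.savez("w2.npz",p=p,d=d,K=K,T=T); cv2.imwrite("pics/w2.png",p[:,:,::-1])
go(488.5,-192.2,120,18.8)
P=pts(d,K,T); g=cv2.cvtColor(p,cv2.COLOR_RGB2HSV)
y=cv2.inRange(g,(20,110,80),(34,255,255))>0; Q=P[y&(P[...,2]>30)&(P[...,2]<55)]; print("band",len(Q),Q.mean(0).round(1) if len(Q) else'')
r=(P[...,2]>38)&(P[...,2]<50)&(P[...,0]>505)&(P[...,0]<585)&(abs(P[...,1]+170)<50); Q=P[r]; print("rib",len(Q))
if len(Q)>50:
    l=cv2.fitLine(Q[:,:2].astype(np.float32),cv2.DIST_HUBER,0,.01,.01).ravel(); print(l, np.rad2deg(np.arctan2(l[1],l[0])))
E
```

```text
t 5.3 tcp [ 483.9 -203.5  196.3] yaw 18.4 F [ 0.3 -6.3 -0.6] w 0.7 grip 0.0
shift [ 0.27 -0.32  2.54] turn [ 0.04  0.02 -0.08]
band 5016 [ 472.6 -459.5   32.5]
rib 1583
[ 9.4285005e-01  3.3321738e-01  5.4643896e+02 -1.7993855e+02] 19.464174
```

View pics/w2.png

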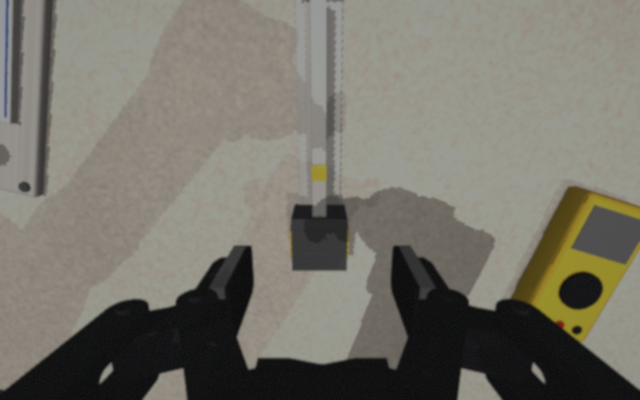

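The wrist view shows the band at (319,172) on the rib, the transformer at (320,237), and the rib parallel to the tool's x. The arm was still settling, so I'll re-measure at rest.

```bash
python3 - <<'E'
from h import *
for i in range(4): p,d,K,T=grab("wrist")
P=pts(d,K,T); g=cv2.cvtColor(p,cv2.COLOR_RGB2HSV)
y=cv2.inRange(g,(20,110,80),(34,255,255))>0; y[:,400:]=0; y[:,:280]=0; y[210:]=0
v,u=np.nonzero(y); print("band px",u.mean(),v.mean(),len(u),ray((u.mean(),v.mean()),K,T,44).round(1),np.median(P[y],0).round(1))
r=(P[...,2]>38)&(P[...,2]<50)&(P[...,0]>505)&(P[...,0]<585)&(abs(P[...,1]+170)<50); Q=P[r]
l=cv2.fitLine(Q[:,:2].astype(np.float32),cv2.DIST_HUBER,0,.01,.01).ravel(); print(l, np.rad2deg(np.arctan2(l[1],l[0])), "line y at x=488:",l[3]+(488-l[2])*l[1]/l[0])
go(488.5,-192.2,120,18.8)
E
```

```text
band px 319.84090909090907 173.03181818181818 220 [ 491.8 -190.3   44. ] [ 491.2 -190.4   42.9]
[ 9.3983704e-01  3.4162313e-01  5.4663129e+02 -1.7088417e+02] 19.975794 line y at x=488: -192.19617
t 5.5 tcp [ 485.8 -194.2  197.9] yaw 18.8 F [-0.5 -0.6  0.3] w 0.705 grip 0.0
shift [ 0.1  -0.03  2.6 ] turn [-0.   -0.01  0.01]
```

Band at about (490.5,-191.3), rib angle about 19°. I'll descend to TCP z of about 13 (grasp point about 32).

{"fn": "apply_moves", "kwargs": {"moves": [{"ax": 0,"ay": 0,"az": 0,"x": 0.1,"y": -0.02,"z": 1.2,"claw": 0.6},{"ax": 0,"ay": 0,"az": 0,"x": 0.18,"y": -0.04,"z": 2.4,"claw": 0.6},{"ax": 0,"ay": 0,"az": 0,"x": 0.18,"y": -0.04,"z": 3.4,"claw": 0.6},{"ax": 0,"ay": 0,"az": 0,"x": 0.18,"y": -0.04,"z": 4.2,"claw": 0.6},{"ax": 0,"ay": 0,"az": 0,"x": 0.18,"y": -0.04,"z": 4.6,"claw": 0.6}]}}

```text
t: 5.92
tcp_pos: [489.1, -189.6, 57.5]
ee_rot: [-0.001, 0.986, 0.165, -0.001]
force: [0.7, 0.1, 0.1]
gripper_width: 0.597
grip_force: 0.0
```

{"fn": "apply_moves", "kwargs": {"moves": [{"ax": 0,"ay": 0,"az": 0,"x": 0,"y": 0,"z": 0.5,"claw": 0.6},{"ax": 0,"ay": 0,"az": 0,"x": 0,"y": 0,"z": 1.0,"claw": 0.6},{"ax": 0,"ay": 0,"az": 0,"x": 0,"y": 0,"z": 1.4,"claw": 0.6},{"ax": 0,"ay": 0,"az": 0,"x": 0,"y": 0,"z": 1.55,"claw": 0.6},{"ax": 0,"ay": 0,"az": 0,"x": 0,"y": 0,"z": 1.55,"claw": 0.6}]}}

```text
t: 6.33
tcp_pos: [490.0, -191.3, 13.1]
ee_rot: [-0.0, 0.986, 0.164, -0.0]
force: [-0.2, 0.2, 0.9]
gripper_width: 0.6
grip_force: 0.0
```

```bash
python3 - <<'E'
from h import *
p,d,K,T=grab("wrist"); cv2.imwrite("pics/w3.png",p[:,:,::-1])
go(490.5,-191.3,13,19.2)
E
```

```text
t 6.38 tcp [ 490.4 -191.6   13.7] yaw 18.8 F [ 0.3 -0.3  0.2] w 0.596 grip 0.0
shift [ 0.01 -0.01  0.02] turn [-0.   -0.   -0.07]
```

View pics/w3.png

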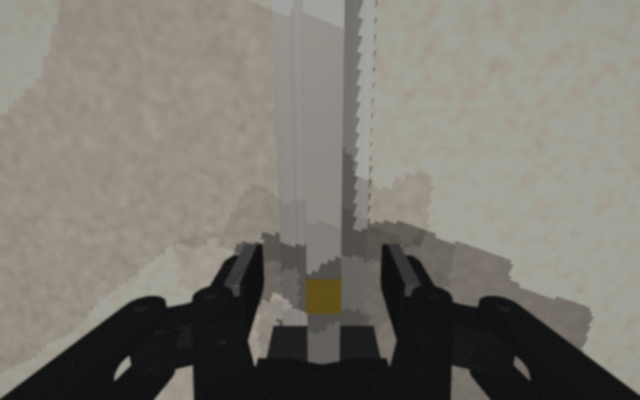

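The band at (323,296) sits between the pads, centred on the finger line. I'll close the grip.

{"fn": "apply_moves", "kwargs": {"moves": [{"ax": 0,"ay": 0,"az": 0,"x": 0,"y": 0,"z": 0,"claw": 0.3},{"ax": 0,"ay": 0,"az": 0,"x": 0,"y": 0,"z": 0,"claw": 0.2},{"ax": 0,"ay": 0,"az": 0,"x": 0,"y": 0,"z": 0,"claw": 0},{"ax": 0,"ay": 0,"az": 0,"x": 0,"y": 0,"z": 0,"claw": 0},{"ax": 0,"ay": 0,"az": 0,"x": 0,"y": 0,"z": 0,"claw": 0}], "grip_force": 90}}

```text
t: 6.8
tcp_pos: [490.6, -192.0, 14.4]
ee_rot: [0.0, 0.987, 0.164, 0.0]
force: [-1.1, 1.5, 5.5]
gripper_width: 0.121
grip_force: 88.3
```

{"fn": "apply_moves", "kwargs": {"moves": [{"ax": 0,"ay": 0,"az": 0,"x": 0,"y": 0,"z": 0,"claw": 0},{"ax": 0,"ay": 0,"az": 0,"x": 0,"y": 0,"z": -0.1,"claw": 0},{"ax": 0,"ay": 0,"az": 0,"x": 0,"y": 0,"z": -0.2,"claw": 0},{"ax": 0,"ay": 0,"az": 0,"x": 0,"y": 0,"z": -0.35,"claw": 0},{"ax": 0,"ay": 0,"az": 0,"x": 0,"y": 0,"z": -0.5,"claw": 0}]}}

```text
t: 7.22
tcp_pos: [489.4, -191.8, 28.4]
ee_rot: [-0.0, 0.987, 0.163, -0.001]
force: [-0.3, -0.3, -7.4]
gripper_width: 0.127
grip_force: 87.9
```

```bash
python3 - <<'E'
from h import *
for i in range(2): robot.sense(); p,d,K,T=grab("top")
s=robot.sense(); go(490,-191,150,18.8); print("moment",s["ft_torque"].round(2))
E
```

```text
t 7.32 tcp [ 490.4 -192.2   29.1] yaw 18.8 F [ 0.2 -1.1 -6.9] w 0.127 grip 88.0
shift [ 0.   -0.04 -4.03] turn [ 0.01 -0.01  0.  ]
moment [-0.04 -0.    0.01]
```

It is lifted (about 7 N) with almost no moment, so it is balanced. I'll raise it further.

{"fn": "apply_moves", "kwargs": {"moves": [{"ax": 0,"ay": 0,"az": 0,"x": 0,"y": 0,"z": -0.3,"claw": 0},{"ax": 0,"ay": 0,"az": 0,"x": 0,"y": 0,"z": -0.7,"claw": 0},{"ax": 0,"ay": 0,"az": 0,"x": 0,"y": 0,"z": -1.1,"claw": 0},{"ax": 0,"ay": 0,"az": 0,"x": 0,"y": 0,"z": -1.5,"claw": 0},{"ax": 0,"ay": 0,"az": 0,"x": 0,"y": 0,"z": -1.8,"claw": 0}]}}

```text
t: 7.73
tcp_pos: [490.8, -192.2, 84.6]
ee_rot: [0.0, 0.987, 0.163, 0.001]
force: [0.3, -0.1, -6.2]
gripper_width: 0.129
grip_force: 88.1
```

{"fn": "apply_moves", "kwargs": {"moves": [{"ax": 0,"ay": 0,"az": 0,"x": 0,"y": 0,"z": -0.4,"claw": 0},{"ax": 0,"ay": 0,"az": 0,"x": 0,"y": 0,"z": -0.8,"claw": 0},{"ax": 0,"ay": 0,"az": 0,"x": 0,"y": 0,"z": -1.2,"claw": 0},{"ax": 0,"ay": 0,"az": 0,"x": 0,"y": 0,"z": -1.5,"claw": 0},{"ax": 0,"ay": 0,"az": 0,"x": 0,"y": 0,"z": -1.7,"claw": 0}]}}

```text
t: 8.15
tcp_pos: [490.5, -192.1, 135.0]
ee_rot: [0.0, 0.987, 0.163, 0.001]
force: [1.6, -0.0, -6.8]
gripper_width: 0.119
grip_force: 88.1
```

```bash
cat >> h.py <<'E'
def rib(n,c,yaw):
    """height slope of the rib top seen by camera n; c = TCP xy"""
    p,d,K,T=grab(n); P=pts(d,K,T); a=np.deg2rad(yaw); e=np.array([np.cos(a),np.sin(a)]); f=np.array([-e[1],e[0]])
    q=P[...,:2]-c; s=q@e; t=q@f; zc=robot.sense()["tcp_pos"][2]
    m=(s>35)&(s<132)&(abs(t)<15)&(P[...,2]>zc+22)&(P[...,2]<zc+42); m&=d>0
    if m.sum()<8: print(n,"few",m.sum()); return
    z=np.polyfit(s[m],P[...,2][m],1); w=np.polyfit(s[m],t[m],1); print(n,"rib n",m.sum(),"slope",z[0].round(4),"z at tcp",z[1].round(1),"lateral at tcp",w[1].round(1),"dyaw deg",np.rad2deg(w[0]).round(2))
E
python3 - <<'E'
from h import *
s=robot.sense(); go(470.7,109,140,3.4); print("moment",s["ft_torque"].round(2))
for n in("wrist","top","side"): rib(n,s["tcp_pos"][:2],18.8)
E
```

```text
t 8.15 tcp [ 490.5 -192.1  135. ] yaw 18.8 F [ 1.6 -0.  -6.8] w 0.119 grip 88.1
shift [ 2.61 -9.72 -0.17] turn [ 0.01 -0.01  3.08]
moment [-0.05 -0.01 -0.03]
wrist rib n 7892 slope 0.0004 z at tcp 163.4 lateral at tcp -0.4 dyaw deg 0.21
top rib n 50 slope 0.0041 z at tcp 164.8 lateral at tcp 7.3 dyaw deg -3.62
side rib n 136 slope 0.0073 z at tcp 162.0 lateral at tcp 2.1 dyaw deg 0.02
```

It is level. I'll carry it gently to above the stand.

{"fn": "apply_moves", "kwargs": {"moves": [{"ax": 0,"ay": 0,"az": 0,"x": 0.12,"y": -0.4,"z": 0,"claw": 0},{"ax": 0,"ay": 0,"az": 0,"x": 0.32,"y": -1.2,"z": 0,"claw": 0},{"ax": 0,"ay": 0,"az": 0,"x": 0.54,"y": -2.0,"z": 0,"claw": 0},{"ax": 0,"ay": 0,"az": 0,"x": 0.75,"y": -2.8,"z": 0,"claw": 0},{"ax": 0,"ay": 0,"az": 0,"x": 0.97,"y": -3.6,"z": 0,"claw": 0}]}}

```text
t: 8.72
tcp_pos: [481.8, -78.6, 132.7]
ee_rot: [-0.0, 0.987, 0.163, -0.001]
force: [0.6, -0.3, -7.6]
gripper_width: 0.127
grip_force: 88.3
```

{"fn": "apply_moves", "kwargs": {"moves": [{"ax": 0,"ay": 0,"az": 0,"x": 0.21,"y": -0.8,"z": 0,"claw": 0},{"ax": 0,"ay": 0,"az": 0,"x": 0.43,"y": -1.6,"z": 0,"claw": 0},{"ax": 0,"ay": 0,"az": 0,"x": 0.64,"y": -2.4,"z": 0,"claw": 0},{"ax": 0,"ay": 0,"az": 0,"x": 0.83,"y": -3.1,"z": 0,"claw": 0},{"ax": 0,"ay": 0,"az": 0,"x": 0.97,"y": -3.6,"z": 0,"claw": 0}]}}

```text
t: 9.13
tcp_pos: [474.4, 34.4, 132.9]
ee_rot: [-0.001, 0.986, 0.165, -0.001]
force: [-0.4, -0.2, -7.5]
gripper_width: 0.122
grip_force: 88.3
```

{"fn": "apply_moves", "kwargs": {"moves": [{"ax": 0,"ay": 0,"az": 0.5,"x": 0.13,"y": -0.5,"z": 0,"claw": 0},{"ax": 0,"ay": 0,"az": 1.2,"x": 0.26,"y": -1.0,"z": 0,"claw": 0},{"ax": 0,"ay": 0,"az": 1.9,"x": 0.4,"y": -1.5,"z": 0,"claw": 0},{"ax": 0,"ay": 0,"az": 2.6,"x": 0.54,"y": -2.0,"z": 0,"claw": 0},{"ax": 0,"ay": 0,"az": 3.1,"x": 0.67,"y": -2.5,"z": 0,"claw": 0}]}}

```text
t: 9.55
tcp_pos: [469.3, 109.9, 132.7]
ee_rot: [0.0, 1.0, 0.028, -0.001]
force: [0.1, 0.2, -8.5]
gripper_width: 0.121
grip_force: 88.4
```

```bash
cat > chk.py <<'E'
from h import *
import sys
for i in range(3): vision.grab_frame("side")
s=robot.sense(); go(470.7,109,115,3.4); print("moment",s["ft_torque"].round(2))
for n in("wrist","top","side"):
    rib(n,s["tcp_pos"][:2],3.4)
for n in("side","top"):
    p,d,K,T=grab(n); P=pts(d,K,T); g=cv2.cvtColor(p,cv2.COLOR_RGB2HSV); z0=s["tcp_pos"][2]-15
    gr=(cv2.inRange(g,(40,70,30),(90,255,255))>0)&(P[...,2]>z0)&(abs(P[...,0]-585)<60)&(abs(P[...,1]-115)<40)
    v,u=np.nonzero(gr); print(n,"green",len(u),np.median(P[gr],0).round(1) if len(u) else"")
    tr=(P[...,2]>z0+38)&(P[...,2]<z0+58)&(P[...,0]<437)&(P[...,0]>360)&(abs(P[...,1]-105)<40)
    Q=P[tr]; 
    if len(Q): print(n,"transf",len(Q),((Q.min(0)+Q.max(0))/2).round(1),np.ptp(Q,axis=0).round(1))
    if len(sys.argv)>1 : cv2.imwrite(f"pics/{n}_{sys.argv[1]}.png",cv2.resize(p[180:380,180:480] if n=="side" else p[130:310,180:390],None,fx=2.6,fy=2.6)[:,:,::-1])
E
python3 chk.py a
```

```text
t 9.7 tcp [469.3 110.7 132.9] yaw 3.5 F [-0.  -0.3 -7.9] w 0.127 grip 88.6
shift [0.04 0.06 0.6 ] turn [-0.01  0.02  0.02]
moment [-0.09  0.01 -0.02]
wrist rib n 7884 slope -0.0029 z at tcp 160.7 lateral at tcp -1.5 dyaw deg 0.19
top rib n 40 slope 0.0695 z at tcp 154.2 lateral at tcp -16.7 dyaw deg 6.97
side rib n 186 slope 0.0037 z at tcp 160.6 lateral at tcp -0.8 dyaw deg 0.09
side green 87 [623.3 122.2 139.1]
side transf 361 [408.4 105.8 164.5] [56.6 55.3 16.5]
top green 65 [622.3 113.3 139.6]
```

View pics/side_a.png

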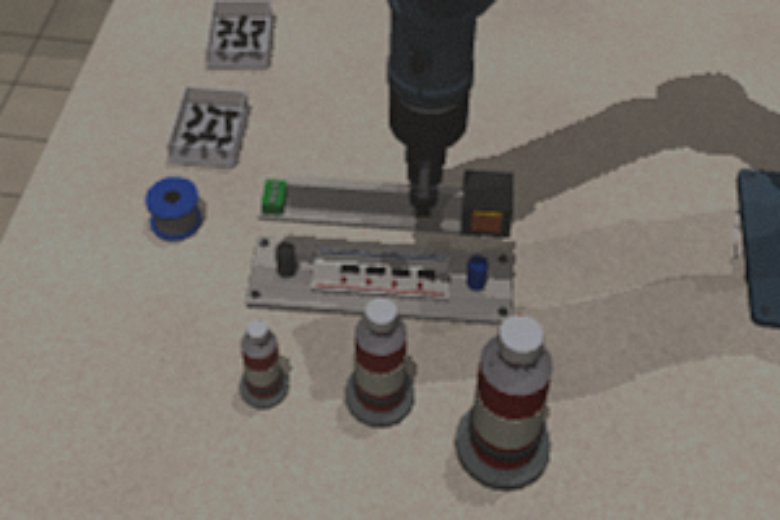

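The side view shows the bracket held level, transformer end at (488,203) towards the blue post (478,273), green end at (273,196) towards the dark post (286,258). I'll check the post tops in the side view, and lower by about 18 mm.

{"fn": "apply_moves", "kwargs": {"moves": [{"ax": 0,"ay": 0,"az": 0,"x": 0.05,"y": 0.03,"z": 0.1,"claw": 0},{"ax": 0,"ay": 0,"az": 0,"x": 0.05,"y": 0.05,"z": 0.25,"claw": 0},{"ax": 0,"ay": 0,"az": 0,"x": 0.05,"y": 0.05,"z": 0.4,"claw": 0},{"ax": 0,"ay": 0,"az": 0,"x": 0.05,"y": 0.05,"z": 0.5,"claw": 0},{"ax": 0,"ay": 0,"az": 0,"x": 0.05,"y": 0.05,"z": 0.55,"claw": 0}]}}

```text
t: 10.37
tcp_pos: [471.5, 107.1, 116.2]
ee_rot: [0.0, 1.0, 0.029, -0.001]
force: [-0.1, 0.3, -7.8]
gripper_width: 0.124
grip_force: 88.6
```

{"fn": "apply_moves", "kwargs": {"moves": [{"ax": 0,"ay": 0,"az": 0,"x": 0,"y": 0,"z": 0,"claw": 0},{"ax": 0,"ay": 0,"az": 0,"x": 0,"y": 0,"z": 0,"claw": 0},{"ax": 0,"ay": 0,"az": 0,"x": 0,"y": 0,"z": 0,"claw": 0},{"ax": 0,"ay": 0,"az": 0,"x": 0,"y": 0,"z": 0,"claw": 0},{"ax": 0,"ay": 0,"az": 0,"x": 0,"y": 0,"z": 0,"claw": 0}]}}

```text
t: 10.78
tcp_pos: [472.1, 107.4, 117.2]
ee_rot: [-0.0, 1.0, 0.029, 0.0]
force: [-0.2, 0.2, -7.9]
gripper_width: 0.126
grip_force: 88.6
```

```bash
python3 chk.py; python3 - <<'E'
from h import *
D=np.load("side0.npz"); P=pts(D["d"],D["K"],D["T"])
for c in((406,105),(612,117)):
    m=(np.hypot(P[...,0]-c[0],P[...,1]-c[1])<22)&(P[...,2]>44); Q=P[m]; print(c,m.sum(),((Q.min(0)+Q.max(0))/2).round(1),Q.mean(0).round(1))
p,d,K,T=grab("side"); R=pts(d,K,T)
mm=(abs(R[...,0]-494)<14)&(abs(R[...,1]-254)<14)&(R[...,2]>120)&(R[...,2]<175); print("cap z",np.percentile(R[mm][:,2],98).round(1))
print("image change on bystanders:",[np.abs(p[a:b,c:e].astype(int)-D["p"][a:b,c:e]).mean().round(1) for a,b,c,e in((178,246,242,290),(245,275,230,260),(145,175,330,385))], np.abs(robot.sense()["dq"]).max())
E
```

```text
t 10.93 tcp [472.  107.3 117.1] yaw 3.3 F [-0.6  0.3 -7. ] w 0.127 grip 88.6
shift [-0.04 -0.06  0.07] turn [-0.   -0.   -0.02]
moment [-0.04  0.01 -0.01]
wrist rib n 7878 slope -0.0011 z at tcp 144.8 lateral at tcp -0.1 dyaw deg 0.07
top rib n 40 slope 0.0854 z at tcp 137.3 lateral at tcp -14.5 dyaw deg 6.25
side rib n 178 slope 0.0129 z at tcp 144.2 lateral at tcp 0.9 dyaw deg 0.55
side green 87 [624.5 121.  123.6]
side transf 353 [409.6 105.  148.3] [54.5 57.2 16.3]
top green 65 [625.5 112.2 124.5]
(406, 105) 43 [408.5 107.6  48.6] [408.5 109.   48.8]
(612, 117) 44 [618.2 122.6  48.9] [617.9 123.1  48.6]
cap z 158.0
image change on bystanders: [np.float64(12.3), np.float64(10.6), np.float64(56.0)] 0.0007037893419723134
```

Both ends are within about 5 mm of their posts. The bracket is level and about 50 mm above the post tops, the cap is up and the arm is at rest. The meter patch differs only because the arm now covers it in that view; nothing has gone near the meter.

```bash
python3 -c "
from station import workorder
print(workorder.sign_off())"
```

```text
the job is handed in; nothing more can be done
None
```

I pressed the cap until it bottomed out and it sprang back up. The bracket is now held level and at rest about 50 mm above the posts, each end within about 5 mm of its post; the job is handed in, but the sign-off gave no verdict.

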